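Tip a flush specimen bar out of its rack and weigh it

ROBOT

A 6-joint arm with a two-finger parallel gripper is mounted at the origin on the work surface. World frame = base frame: x ahead of the robot, y to its left, z up, the work surface at z = 0. Lengths are in m, angles in rad, forces in N, time in s.
With the tool pointing down it reaches from about 0.3 to 0.85 m from the base axis. Payload 4.2 kg.
Tool frame: the origin (TCP) lies on the front face of the gripper's body, between the roots of the fingers; the fingertips stand 78 mm ahead of it and the grasp point (between the pads) lies 60 mm ahead of it; z points along the fingers, y is the line along which they close (so a half turn about z gives the same grasp; the last joint's range is limited). The gripper opens to 91 mm and grips with 3 to 60 N. Pads are 32 mm wide; open, the fingers measure 118 mm over their backs; the gripper's body (76 mm by 178 mm) begins 60 mm behind the grasp point.
Start: joints at [-1.304, 0.32, 1.565, -0, 1.257, -0.02], TCP at [0.163, -0.552, 0.292] pointing down, gripper open.
Joint ranges: [-3.11, 3.11], [-0.84, 2.01], [0.21, 2.61], [-1.34, 4.49], [0.05, 2.63], [-2.56, 2.56]. Speed limits (rad/s): [2.57, 2.57, 3.14, 3.14, 3.14, 3.14].

INTERFACE

Orientations are given as a rotation vector (axis times angle).
In Python, from workcell import readout, optics, ticket gives the robot as it stands.
- The arm moves only by the shell command python3 -m creep 'ROWS'. ROWS is JSON, a list of rows, each an object with "slide": the shift along the tool's x, y, z each as a share of 50 mm, from -1 to 1, a list of three; "dr": the turn, a rotation vector about the tool's x, y, z each as a share of 90 degrees, from -1 to 1, a list of three; "fingers": the gripper command: -1 is fully open, 1 is shut, values between are in proportion. In form: [{"slide": [x, y, z], "dr": [wx, wy, wz], "fingers": fingers}, ...]. A call has 1 to 12 rows; each row shifts and turns the commanded pose from where the row before left it, along the tool's axes as they then stand; what a row does not reach is not made up. A row lasts 1/10 s, in which the tool goes at most 50 mm and 8.59 degrees, less where a joint would pass 70% of its speed; a pose out of reach is approached as far as the arm can. A call with a number of a shift or a turn outside -1 to 1 is refused whole. A call with a gripper value outside its range is refused whole. The fingers move at their own pace and stop on an object; the grip force is fixed at half the most. Time passes only in rows, so rows that do not move let the fingers close. It gives the time, the measured TCP pose, the force, the opening and the grip force at its end, in the units of the state.
- readout.get_obs(): the state, without advancing time (a new reading comes with each control period).
- optics.read_camera(name): name is "scene" or "top" or "wrist"; returns (picture, depth): 420x560x3 uint8, blue, green, red; 420x560 float32, m along the optical axis (not along the pixel's ray), 0 where there is no reading.
- optics.camera_info(name): a dict with "vertical_fov" (degrees; the focal length in pixels is half the picture's height over the tangent of half this angle, whatever the lens; pixels are square), "cx", "cy" (the principal point, pixels), "dist" ([k1, k2, p1, p2, k3] as OpenCV has them; the pictures are not rectified), "cam_to_world" (4x4, takes a point from camera to world coordinates). Camera axes: x right, y down, z forward; pixel columns grow to the right and rows downward; lengths in m; the calibration is good to about 2 mm. A picture is of the moment at which its call begins: read the wrist's pose just before it. camera_info takes no time and is no camera call; for the wrist camera it gives the pose at the moment of the call.
- ticket.sign_off(): hands the job in; it is judged then, once.
The state is a dict: "time_s": time; "joint_positions": joint angles; "joint_vel": joint speeds; "tau": joint torques, N m; "ee_pos": TCP position; "eef_rot": TCP orientation; "contact_force": force on the tool from outside, world axes, zero at the start; "wrist_torque": the same for the moment, N m; "opening": opening from 0.0 (shut) to 1.0 (fully open); "grip_force": force on a finger pad.
Only numpy, scipy, OpenCV 4.12 (cv2) and the standard library are available. Lean on these libraries where they do the work, as an engineer would, in place of code of your own. Each camera call takes 0.05 s, during which the arm holds its last target. There are 200 camera calls.

TASK

Take the plain solid bar out of the wooden specimen rack and lay it flat on the middle of the balance pan, setting it down rather than dropping it. It lies flush in its pocket: push down on its end at the rack's low-walled notch side, so that its other end tips up and stays up against the pocket, then grip it there. Leave the drilled bar lying in its own pocket.

Things in the scene. Friction and masses are not known exactly. Their poses are not given: they have to be found in the camera images.
- plain_bar: Solid aluminium bar, 110 x 44 x 14 mm (x, y, z), 180 g; origin: centre of underside. x: along its length, away from the notch side. Lies flush in either pocket. Its -x end pressed (shut fingertips 13 mm from the end, 14 mm down) rocks it over the ledge's edge; it stays tipped about 34 degrees, +x end raised, lower edge 18 mm over the rack's top: grip there across the width, square to the bar.
- drilled_bar: Bystander to leave alone: aluminium bar of the same size, lying the same way in the other pocket, with two 20 mm holes through it. Origin: centre of its underside.
- rack: Fixed wooden rack, 136 x 126 mm, 50 mm high; origin: centre of underside. Two pockets along x, centres y = 29 and -29 mm, 48 mm wide, x from -57 to 58 mm; floor 36 mm high (ledge) for x > 0, 6 mm high (well) for x < 0. Side walls 10 mm thick, top at 50 mm; -x wall 11 mm thick, cut low to 38 mm: the notch side, facing the robot within 30 degrees. Bars lie with their centre at x = 2 mm.
- balance: White laboratory balance fixed to the table, round steel pan of 140 mm diameter, its flat top 58 mm above the table. Origin: under the pan's middle, at table height; z up. Housing 170 x 180 mm, 42 mm high under the pan, with a lower keypad part on its -x side. The pan does not move.
Not all that is in view belongs to the job. What is meant by the rack is not red, and is the larger of those in its own colour. Leave any blue look-alike of the plain_bar alone.

How it is judged:
By the outcome, as a careful person would: the job done as asked, in the order asked, and still so for the second after the job is handed in, with the robot touching nothing.
It also fails if it takes over 54 s, if anything falls off the work surface, if the arm or the gripper's body presses on something with over 40 N, if the wrist force passes 120 N, or if a joint passes its speed limit or range.

## Working session

There is one attempt and no reset: what is moved stays moved. The work goes in short steps, Python scripts to look and compute and a shell command to move; the robot and the scene stay as the last step left them, time stands still between calls to the robot, and variables do not carry over. Pictures are saved under pics/ and viewed, at most 13 in all, crops included, and the job is handed in when it is done.

```bash
ls; mkdir -p pics
cat > h.py <<'E'
import numpy as np, cv2
from workcell import readout, optics
from scipy.spatial.transform import Rotation as R
def snap(n):
    ci=optics.camera_info(n); p,d=optics.read_camera(n)
    np.savez(f'{n}.npz',p=p,d=d,T=np.array(ci['cam_to_world']),f=210/np.tan(np.radians(ci['vertical_fov']/2)),c=[ci['cx'],ci['cy']],dist=ci['dist']); return p,d
def load(n): return np.load(f'{n}.npz')
def ray(z,uv):
    f=float(z['f']);c=z['c'];K=np.array([[f,0,c[0]],[0,f,c[1]],[0,0,1]])
    q=cv2.undistortPoints(np.array(uv,float).reshape(-1,1,2),K,z['dist']).reshape(-1,2)
    return np.c_[q,np.ones(len(q))]
def at_z(n,uv,h):
    z=load(n);r=ray(z,uv)@z['T'][:3,:3].T;o=z['T'][:3,3];return o+r*((h-o[2])/r[:,2])[:,None]
def pt(n,uv):
    z=load(n);r=ray(z,uv);D=np.array([z['d'][int(v),int(u)] for u,v in uv]);return (r*D[:,None])@z['T'][:3,:3].T+z['T'][:3,3]
E
python3 - <<'E'
from h import *
for n in("top","scene"):
    p,d=snap(n);cv2.imwrite(f'pics/{n}0.png',p)
    z=load(n);print(n,z['T'].round(3).tolist(),z['f'],z['dist'])
print(readout.get_obs())
E
```

```text
pics
top [[0.144, -0.964, 0.222, 0.368], [-0.99, -0.142, 0.025, -0.035], [0.007, -0.223, -0.975, 0.954], [0.0, 0.0, 0.0, 1.0]] 416.5992238093736 [0.00773053 0.         0.         0.         0.        ]
scene [[-0.858, 0.393, -0.33, 0.839], [0.513, 0.635, -0.578, 0.515], [-0.018, -0.665, -0.746, 0.723], [0.0, 0.0, 0.0, 1.0]] 503.727520248381 [-0.07378075  0.          0.          0.          0.        ]
{'time_s': 0.1, 'joint_positions': array([-1.30400637e+00,  3.20245089e-01,  1.56553856e+00, -2.12030040e-05,
        1.25738830e+00, -1.99838233e-02]), 'joint_vel': array([ 0.00138413, -0.0011496 , -0.00423015, -0.00142769, -0.00040074,
        0.00093297]), 'tau': array([ 1.24367405e-03, -4.13333058e+01, -2.32508540e+01,  7.28540076e-02,
        4.21002321e-02, -5.89943079e-05]), 'ee_pos': array([ 0.16256524, -0.55121093,  0.29150159]), 'eef_rot': array([-3.10780246e+00, -4.48707788e-01,  3.36622049e-04]), 'contact_force': array([-0.0392831 , -0.72528803, -0.0501351 ]), 'wrist_torque': array([-0.02394666,  0.02531479, -0.01984725]), 'grip_force': 0.0, 'opening': 0.9991768697730806}
```

View pics/top0.png

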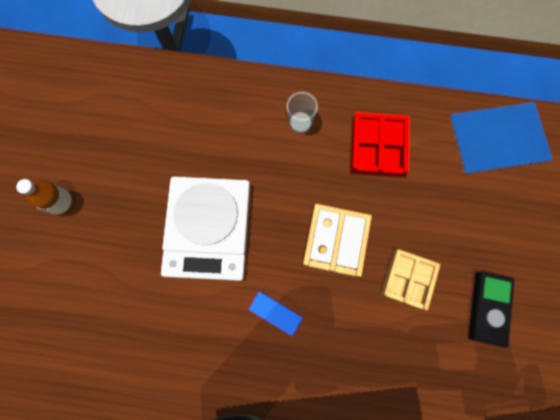

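View pics/scene0.png

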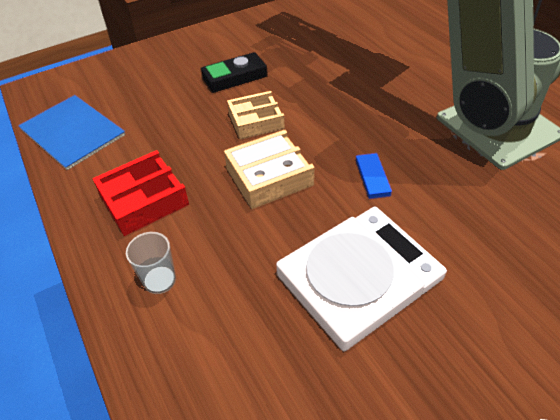

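Candidates in top view: the larger wooden rack at (338,240), a smaller empty wooden one at (412,279) and a red one at (381,145). The larger wooden one fits. In it, the drilled bar is at (323,237) and the plain bar at (351,242). The blue look-alike is at (275,313), and the balance pan is at (206,214). I'll confirm in an enlarged crop.

Run:
```python
from h import *
p=load('top')['p'];c=p[190:290,285:390];cv2.imwrite('pics/crop.png',cv2.resize(c,None,fx=5.7,fy=5.7,interpolation=cv2.INTER_CUBIC))
print(pt('top',[(351,242),(325,247),(206,214),(206,190)]).round(4))
# pan fit: points near z 58mm
z=load('top');d=z['d']
v,u=np.mgrid[170:285:1,155:255:1];uv=np.c_[u.ravel(),v.ravel()]
P=pt('top',uv);m=abs(P[:,2]-.058)<.006
(cx,cy),r=cv2.minEnclosingCircle(P[m][:,:2].astype(np.float32));print('pan',cx,cy,r,P[m].mean(0),m.sum())
v,u=np.mgrid[195:290,295:380];uv=np.c_[u.ravel(),v.ravel()];P=pt('top',uv);m=abs(P[:,2]-.05)<.008
print('rack',cv2.minAreaRect(P[m][:,:2].astype(np.float32)),P[m].mean(0))
```

```text
[[ 0.5152 -0.1648  0.0482]
 [ 0.5021 -0.1133  0.0054]
 [ 0.5291  0.1587  0.0571]
 [ 0.5832  0.1692  0.0556]]
pan 0.531785786151886 0.16200652718544006 0.07101251929998398 [0.53058184 0.16183446 0.05752667] 3143
rack ((0.5163328647613525, -0.13465410470962524), (0.12653866410255432, 0.13663709163665771), 86.51243591308594) [ 0.52042166 -0.13665338  0.04958499]
```

View pics/crop.png

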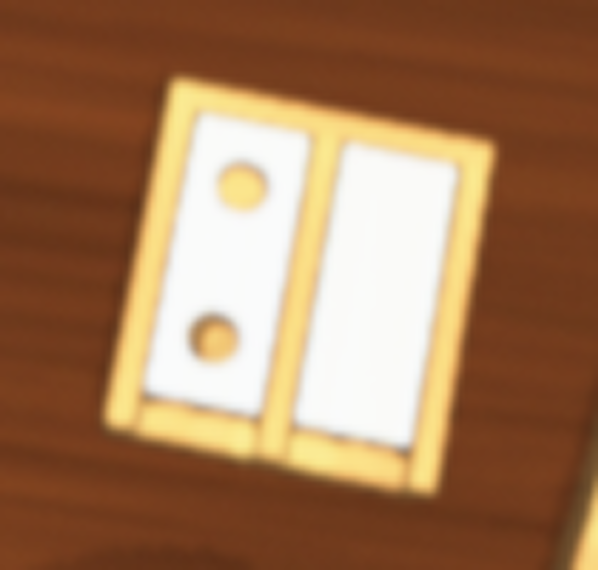

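The crop confirms the two-pocket wooden rack. The plain bar is on the right (corners about (343,143), (458,163), (410,447), (297,422)), the drilled one on the left. The notch side is at the bottom, facing the robot.

Run:
```python
from h import *
cr=lambda L:[(x/5.7+285-.4,y/5.7+190-.4) for x,y in L]
def fit(uv,h,w,l):
    P=at_z('top',cr(uv),h)[:,:2];c=P.mean(0) # order TL TR BR BL : (+x,+y),(+x,-y),(-x,-y),(-x,+y)
    ax=(P[0]+P[1]-P[2]-P[3])/2;ay=(P[0]+P[3]-P[1]-P[2])/2
    print(c.round(4),np.linalg.norm(ax).round(4),np.linalg.norm(ay).round(4),np.degrees(np.arctan2(ax[1],ax[0])),np.degrees(np.arctan2(-ay[0],ay[1])))
fit([(175,78),(493,145),(437,493),(105,428)],.05,0,0)
fit([(343,143),(458,163),(410,447),(297,422)],.05,0,0)
o=readout.get_obs();M=R.from_rotvec(o['eef_rot']).as_matrix();print(M.round(3))
ci=optics.camera_info('wrist');T=np.array(ci['cam_to_world']);print((M.T@(T[:3,3]-o['ee_pos'])).round(3),(M.T@T[:3,:3]).round(3))
```

```text
[ 0.5167 -0.135 ] 0.1379 0.1267 -3.4454972518979035 -3.295262681679127
[ 0.5175 -0.1638] 0.1109 0.0443 -3.107810567904988 -2.9325316052789634
[[ 0.959  0.283 -0.   ]
 [ 0.283 -0.959  0.002]
 [ 0.    -0.002 -1.   ]]
[ 0.079 -0.001 -0.093] [[ 0.    -0.961 -0.276]
 [ 1.     0.     0.   ]
 [-0.    -0.276  0.961]]
```

```bash
python3 -m creep '[{"slide":[0.68,-0.48,0],"dr":[0,0,0],"fingers":1},{"slide":[0.68,-0.48,0],"dr":[0,0,0],"fingers":1},{"slide":[0.68,-0.48,0],"dr":[0,0,0],"fingers":1},{"slide":[0.68,-0.48,0],"dr":[0,0,0],"fingers":1},{"slide":[0.68,-0.48,0],"dr":[0,0,0],"fingers":1},{"slide":[0.68,-0.48,0],"dr":[0,0,0],"fingers":1},{"slide":[0.68,-0.48,0],"dr":[0,0,0],"fingers":1},{"slide":[0.68,-0.48,0],"dr":[0,0,0],"fingers":1},{"slide":[0.68,-0.48,0],"dr":[0,0,0],"fingers":1},{"slide":[0.68,-0.48,0],"dr":[0,0,0],"fingers":1},{"slide":[0.68,-0.48,0],"dr":[0,0,0],"fingers":1},{"slide":[0.68,-0.48,0],"dr":[0,0,0],"fingers":1}]'
python3 -m creep '[{"slide":[0,0,0],"dr":[0,0,-0.0868],"fingers":1},{"slide":[0,0,0],"dr":[0,0,-0.0868],"fingers":1},{"slide":[0,0,0],"dr":[0,0,-0.0868],"fingers":1},{"slide":[0,0,0],"dr":[0,0,-0.0868],"fingers":1},{"slide":[0,0,0],"dr":[0,0,-0.0868],"fingers":1},{"slide":[0,0,0],"dr":[0,0,-0.0868],"fingers":1},{"slide":[0,0,0],"dr":[0,0,-0.0868],"fingers":1},{"slide":[0,0,0],"dr":[0,0,-0.0868],"fingers":1},{"slide":[0,0,0],"dr":[0,0,-0.0868],"fingers":1},{"slide":[0,0,0],"dr":[0,0,0],"fingers":1}]'
cat >> h.py <<'E'
def to(p,Rt,rows=1):
    """remaining shift (mm) in tool axes, and turn (deg, tool axes)"""
    o=readout.get_obs();M=R.from_rotvec(o['eef_rot']);Rt=R.from_matrix(Rt)
    print('pos',o['ee_pos'].round(4),'t',round(o['time_s'],2),'q',o['joint_positions'].round(2))
    print('shift mm',(M.inv().apply(np.array(p)-o['ee_pos'])*1000).round(1),'share',(M.inv().apply(np.array(p)-o['ee_pos'])/.05).round(3),'turn deg',np.degrees((M.inv()*Rt).as_rotvec()).round(2),'turn shares',((M.inv()*Rt).as_rotvec()/(np.pi/2)).round(4))
def frame(yaw,tilt=0): # tool down with tool x at yaw (deg), z leaning towards tool x by tilt
    return (R.from_euler('z',yaw,degrees=True)*R.from_matrix(np.diag([1.,-1,-1]))*R.from_euler('y',tilt,degrees=True)).as_matrix()
E
python3 - <<'E'
from h import *
p,d=snap('wrist');cv2.imwrite('pics/w1.png',p)
to([.475,-.1616,.16],frame(86.7)); print(frame(0,34).round(2)); print(readout.get_obs()['contact_force'])
E
```

```text
time_s: 1.3
ee_pos: [0.4732, -0.1583, 0.292]
eef_rot: [-3.109, -0.449, 0.001]
contact_force: [0.4, -0.9, 0.5]
opening: 0.009
grip_force: 0.0
time_s: 2.3
ee_pos: [0.4723, -0.1598, 0.2919]
eef_rot: [-2.284, -2.157, 0.001]
contact_force: [-0.5, 0.1, -0.3]
opening: 0.005
grip_force: 0.0
pos [ 0.4724 -0.1598  0.2919] t 2.35 q [-0.35  0.2   1.73 -0.    1.21 -0.29]
shift mm [ -1.7   2.8 131.9] share [-0.033  0.057  2.639] turn deg [-0.04 -0.01 -0.11] turn shares [-0.0004 -0.0001 -0.0013]
[[ 0.83  0.    0.56]
 [ 0.   -1.    0.  ]
 [ 0.56  0.   -0.83]]
[ 0.00198634 -0.02687283 -0.47666333]
```

View pics/w1.png

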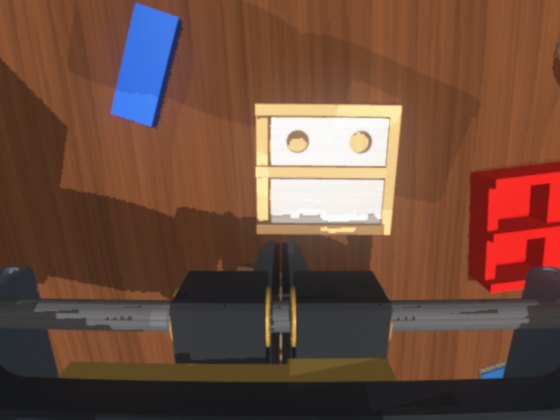

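The wrist view shows the rack with the drilled bar at (329,141) and the plain bar at about (270..384, 179..224). The notch is at the left and the shut fingers are at (281,300). I'll check the bar's position from this view.

Run:
```python
from h import *
print(at_z('wrist',[(256,105),(400,106),(391,234),(257,234),(270,179),(383,179)],.05).round(4))
c=at_z('wrist',[(256,105),(400,106),(391,234),(257,234)],.05).mean(0);print(c)
```

```text
[[ 0.4551 -0.0671  0.05  ]
 [ 0.5886 -0.075   0.05  ]
 [ 0.5835 -0.2003  0.05  ]
 [ 0.4467 -0.1924  0.05  ]
 [ 0.4636 -0.1368  0.05  ]
 [ 0.5739 -0.1429  0.05  ]]
[ 0.51846068 -0.13370855  0.05      ]
```

```bash
python3 -m creep '[{"slide":[-0.01,0.02,0.6],"dr":[0,0,0],"fingers":1},{"slide":[-0.01,0.02,0.6],"dr":[0,0,0],"fingers":1},{"slide":[-0.01,0.02,0.6],"dr":[0,0,0],"fingers":1},{"slide":[0,0,0.6],"dr":[0,0,0],"fingers":1},{"slide":[0,0,0.3],"dr":[0,0,0],"fingers":1},{"slide":[0,0,0],"dr":[0,0,0],"fingers":1}]'
python3 -c "
from h import *
to([.475,-.1616,.114],frame(86.7))"
```

```text
time_s: 2.95
ee_pos: [0.4741, -0.161, 0.155]
eef_rot: [-2.283, -2.151, 0.004]
contact_force: [1.0, 0.8, 0.1]
opening: 0.003
grip_force: 0.0
pos [ 0.4741 -0.161   0.155 ] t 2.95 q [-0.35  0.34  1.92 -0.    0.88 -0.29]
shift mm [-0.6  1.2 41. ] share [-0.011  0.024  0.82 ] turn deg [-0.31 -0.09 -0.09] turn shares [-0.0034 -0.001  -0.001 ]
```

```bash
python3 -m creep '[{"slide":[0,0.036,0.25],"dr":[0,0,0],"fingers":1},{"slide":[0,0,0.23],"dr":[0,0,0],"fingers":1},{"slide":[0,0,0.06],"dr":[0,0,0],"fingers":1},{"slide":[0,0,0.06],"dr":[0,0,0],"fingers":1},{"slide":[0,0,0.06],"dr":[0,0,0],"fingers":1},{"slide":[0,0,0.06],"dr":[0,0,0],"fingers":1},{"slide":[0,0,0.06],"dr":[0,0,0],"fingers":1},{"slide":[0,0,0.04],"dr":[0,0,0],"fingers":1},{"slide":[0,0,0],"dr":[0,0,0],"fingers":1}]'
python3 - <<'E'
from h import *
p,d=snap('scene');cv2.imwrite('pics/s1.png',cv2.resize(p[80:260,170:410],None,fx=3,fy=3))
to([.476,-.1616,.114],frame(86.7))
E
```

```text
time_s: 3.85
ee_pos: [0.4771, -0.1616, 0.116]
eef_rot: [-2.283, -2.157, 0.0]
contact_force: [0.5, 0.5, -0.1]
opening: 0.004
grip_force: 0.0
pos [ 0.4772 -0.1617  0.1162] t 3.9 q [-0.35  0.39  1.96 -0.    0.78 -0.29]
shift mm [-0.  -1.2  2.2] share [-0.    -0.024  0.044] turn deg [-0.01  0.    0.04] turn shares [-0.0001  0.      0.0004]
```

View pics/s1.png

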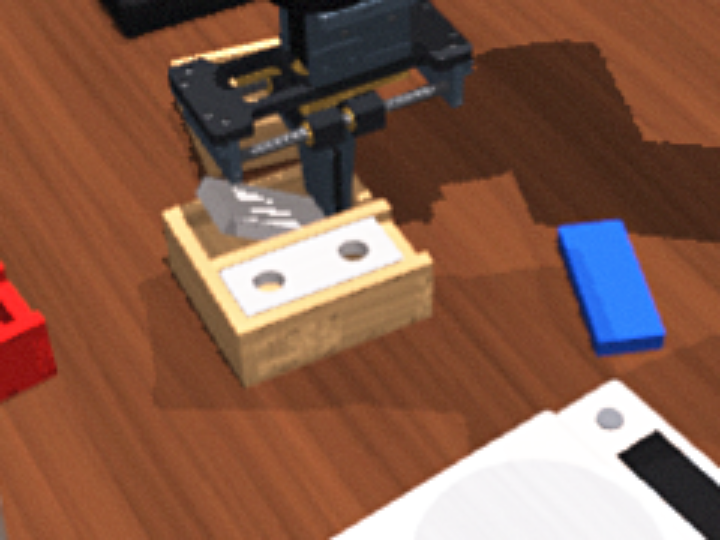

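The bar has tipped, with its far end raised at about (205,195) in the crop. The drilled bar is undisturbed. I'll press the last 2 mm, then lift.

```bash
python3 -m creep '[{"slide":[0,0,0.04],"dr":[0,0,0],"fingers":1},{"slide":[0,0,0],"dr":[0,0,0],"fingers":1}]'
python3 -m creep '[{"slide":[0,0,-0.1],"dr":[0,0,0],"fingers":1},{"slide":[0,0,-0.3],"dr":[0,0,0],"fingers":1},{"slide":[0,0,-0.9],"dr":[0,0,0],"fingers":1},{"slide":[0,0,-0.9],"dr":[0,0,0],"fingers":1},{"slide":[0,0,-0.9],"dr":[0,0,0],"fingers":-1},{"slide":[0,0,-0.6],"dr":[0,0,0],"fingers":-1},{"slide":[0,0,0],"dr":[0,0,0],"fingers":-1}]'
python3 - <<'E'
from h import *
p,d=snap('wrist');cv2.imwrite('pics/w2.png',p);snap('scene');p,d=snap('top');
# tilted bar points in rack frame, top cam
c=np.array([.5175,-.1345,0]);Rr=R.from_euler('z',-3.3,degrees=True)
for n in('top','scene','wrist'):
    v,u=np.mgrid[0:420,0:560];uv=np.c_[u.ravel(),v.ravel()];P=pt(n,uv);ok=load(n)['d'].ravel()>0
    L=Rr.inv().apply(P-c)*1000;m=ok&(abs(L[:,1]+29)<19)&(abs(L[:,0])<65)&(L[:,2]>15)&(L[:,2]<100)
    Q=L[m];print(n,m.sum())
    for x in range(-50,60,8):
        s=Q[abs(Q[:,0]-x)<4]
        if len(s):print(x,len(s),np.median(s[:,2]).round(1),np.percentile(s[:,2],90).round(1))
    m=ok&(abs(L[:,0])<65)&(L[:,2]>54)&(L[:,2]<100)&(abs(L[:,1])<65)
    if m.sum():print('hi',L[m].min(0),L[m].max(0))
to([.5,-.16,.2],frame(-3.3,34))
E
```

```text
time_s: 4.1
ee_pos: [0.4772, -0.1616, 0.1141]
eef_rot: [-2.284, -2.157, 0.0]
contact_force: [-0.5, 0.5, -0.2]
opening: 0.005
grip_force: 0.0
time_s: 4.8
ee_pos: [0.479, -0.1623, 0.3046]
eef_rot: [2.277, 2.151, 0.008]
contact_force: [0.1, -0.4, -0.5]
opening: 0.236
grip_force: 0.0
top 157
-18 2 41.6 43.1
-10 6 48.3 50.5
-2 10 53.0 54.9
6 12 57.4 60.3
14 14 63.2 65.7
22 20 67.3 70.3
30 22 73.6 77.7
38 16 76.5 78.2
46 6 68.7 72.9
54 28 37.2 50.2
hi [ -5.50315824 -21.81352637  54.08235763] [64.75008526 55.15707248 80.72638839]
scene 681
-50 10 18.8 21.1
-42 14 25.2 27.1
-34 22 30.6 32.7
-26 23 35.5 37.5
-18 32 41.4 43.4
-10 35 46.7 48.9
-2 37 51.4 53.7
6 40 57.1 59.0
14 40 62.4 64.0
22 51 67.2 69.7
30 58 71.2 75.1
38 92 75.7 78.7
46 90 68.7 74.9
54 18 36.6 38.1
hi [-40.85702371 -56.67968766  54.07706759] [61.81982842 -2.85301778 81.82117438]
wrist 4410
-50 200 20.4 22.4
-42 241 25.4 27.8
-34 242 30.4 32.6
-26 281 35.8 38.4
-18 281 41.3 43.8
-10 287 46.6 49.0
-2 309 52.2 54.4
6 314 57.5 59.6
14 332 62.6 64.9
22 344 68.1 70.4
30 357 73.5 75.8
38 319 77.9 79.6
46 132 72.3 75.1
54 136 37.3 49.0
hi [ -0.32754922 -49.92885436  54.00977352] [47.4465544  -5.42278765 80.92143198]
pos [ 0.4766 -0.1614  0.2985] t 4.95 q [-0.35  0.2   1.71 -0.    1.23 -0.29]
shift mm [ 2.7 23.4 98.5] share [0.054 0.468 1.97 ] turn deg [-26.72  26.67  87.13] turn shares [-0.2969  0.2964  0.9681]
```

View pics/w2.png

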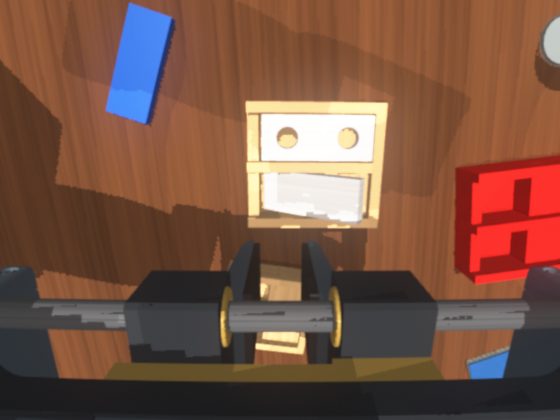

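The bar stays tipped: top line z ≈ 53 + 0.66x mm, about 33.5°, with the end corner at x≈40, z≈80, as it should be. Next I turn and tilt the gripper.

```bash
python3 -m creep '[{"slide":[0,0,0],"dr":[0,0,0.091],"fingers":-1},{"slide":[0,0,0],"dr":[0,0,0.091],"fingers":-1},{"slide":[0,0,0],"dr":[0,0,0.091],"fingers":-1},{"slide":[0,0,0],"dr":[0,0,0.091],"fingers":-1},{"slide":[0,0,0],"dr":[0,0,0.091],"fingers":-1},{"slide":[0,0,0],"dr":[0,0,0.091],"fingers":-1},{"slide":[0,0,0],"dr":[0,0,0.091],"fingers":-1},{"slide":[0,0,0],"dr":[0,0,0.091],"fingers":-1},{"slide":[0,0,0],"dr":[0,0,0.091],"fingers":-1},{"slide":[0,0,0],"dr":[0,0,0.091],"fingers":-1},{"slide":[0,0,0],"dr":[0,0,0.091],"fingers":-1},{"slide":[0,0,0],"dr":[0,0,0],"fingers":-1}]'
python3 -m creep '[{"slide":[0,0,0],"dr":[0,0.093,0],"fingers":-1},{"slide":[0,0,0],"dr":[0,0.093,0],"fingers":-1},{"slide":[0,0,0],"dr":[0,0.093,0],"fingers":-1},{"slide":[0,0,0],"dr":[0,0.093,0],"fingers":-1},{"slide":[0,0,0],"dr":[0,0,0],"fingers":-1}]'
cat > g.py <<'E'
from h import *
c=np.array([.5175,-.1345,0]);Rr=R.from_euler('z',-3.3,degrees=True)
if __name__=='__main__':
    v,u=np.mgrid[0:420,0:560];uv=np.c_[u.ravel(),v.ravel()];P=pt('wrist',uv)
    L=Rr.inv().apply(P-c)*1000
    m=(abs(L[:,2]-53.2-.655*L[:,0])<3)&(L[:,0]>-40)&(L[:,0]<38)&(L[:,1]<0)&(L[:,1]>-56)
    m&=~((abs(L[:,2]-50)<3)&((L[:,1]>-6)|(L[:,1]<-52)))
    Q=L[m]
    A=np.linalg.lstsq(np.c_[Q[:,:2],np.ones(len(Q))],Q[:,2],rcond=None)[0];print('plane',A)
    for x in range(-30,40,10):
        s=Q[abs(Q[:,0]-x)<5][:,1];print(x,s.min().round(1),s.max().round(1))
    tip=np.array([35.9,-28.5,63.3])/1000;zt=np.array([np.sin(np.radians(33.5)),0,-np.cos(np.radians(33.5))])
    for back in(.05,0):to(c+Rr.apply(tip-zt*(.078+back)),frame(-3.3,33.5))
E
python3 g.py
```

```text
time_s: 6.15
ee_pos: [0.4766, -0.1614, 0.2973]
eef_rot: [-3.139, 0.091, 0.006]
contact_force: [0.5, 0.6, 0.3]
opening: 0.995
grip_force: 0.0
time_s: 6.65
ee_pos: [0.4732, -0.1604, 0.2957]
eef_rot: [2.996, -0.088, 0.89]
contact_force: [-0.5, -0.0, -0.9]
opening: 0.999
grip_force: 0.0
plane [ 6.69209469e-01 -5.76830127e-03  5.31837219e+01]
-30 -52.0 -6.6
-20 -52.1 -5.5
-10 -52.1 -5.4
0 -52.0 -5.6
10 -49.6 -5.7
20 -49.8 -5.5
30 -49.9 -5.6
pos [ 0.4732 -0.1604  0.2957] t 6.65 q [-0.46  0.02  2.05  0.41  0.57  0.88]
shift mm [-61.9   0.3 109.7] share [-1.239  0.007  2.193] turn deg [-0.09  0.41 -0.09] turn shares [-0.001   0.0046 -0.001 ]
pos [ 0.4732 -0.1604  0.2957] t 6.65 q [-0.46  0.02  2.05  0.41  0.57  0.88]
shift mm [-61.6   0.4 159.7] share [-1.232  0.008  3.193] turn deg [-0.09  0.41 -0.09] turn shares [-0.001   0.0046 -0.001 ]
```

```bash
python3 -m creep '[{"slide":[-0.31,0,0.54],"dr":[0,0.004,0],"fingers":-1},{"slide":[-0.31,0,0.54],"dr":[0,0,0],"fingers":-1},{"slide":[-0.31,0,0.54],"dr":[0,0,0],"fingers":-1},{"slide":[-0.31,0,0.54],"dr":[0,0,0],"fingers":-1},{"slide":[0,0,0],"dr":[0,0,0],"fingers":-1},{"slide":[0,0,0],"dr":[0,0,0],"fingers":-1}]'
python3 - <<'E'
from g import *
p,d=snap('wrist');cv2.imwrite('pics/w3.png',p)
tip=np.array([35.9,-28.0,63.3])/1000;zt=np.array([np.sin(np.radians(33.5)),0,-np.cos(np.radians(33.5))])
to(c+Rr.apply(tip-zt*.078),frame(-3.3,33.5))
# bar points in tool frame
o=readout.get_obs();v,u=np.mgrid[0:420,0:560];uv=np.c_[u.ravel(),v.ravel()];P=pt('wrist',uv)
L=Rr.inv().apply(P-c)*1000
m=(abs(L[:,2]-53.2-.665*L[:,0])<4)&(L[:,0]>-20)&(L[:,0]<60)&(L[:,1]<-8)&(L[:,1]>-48)
B=R.from_rotvec(o['eef_rot']).inv().apply(P[m]-o['ee_pos'])*1000
print(m.sum(),'tool-frame bar top: xmax',B[:,0].max(),'y',B[:,1].min(),B[:,1].max())
for x in range(-20,31,10):
    s=B[abs(B[:,0]-x)<5]; 
    if len(s):print(x,np.median(s[:,2]).round(1))
E
```

```text
time_s: 7.25
ee_pos: [0.4868, -0.1619, 0.1762]
eef_rot: [2.99, -0.084, 0.908]
contact_force: [0.2, -0.0, 0.1]
opening: 0.999
grip_force: 0.0
pos [ 0.4871 -0.1622  0.1773] t 7.3 q [-0.45  0.2   2.21  0.92  0.27  0.34]
shift mm [-9.4 -1.4 52.7] share [-0.188 -0.028  1.054] turn deg [-0.04 -0.43  0.07] turn shares [-0.0004 -0.0047  0.0008]
3911 tool-frame bar top: xmax 2.22451827121012 y -21.35877840758367 18.650629721486066
-20 118.8
-10 118.8
0 119.0
```

View pics/w3.png

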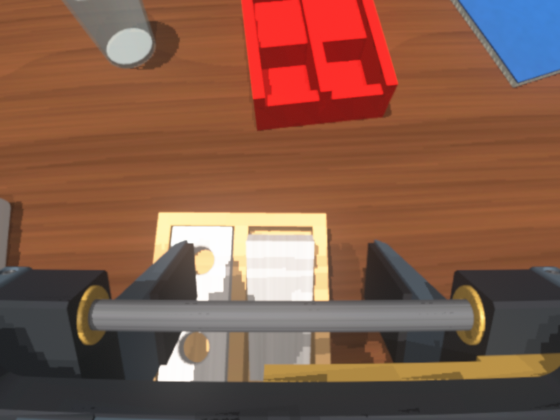

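The view shows the fingers straddling the raised end of the bar (top at (280,236)), centred to about 1.4 mm. Remaining shift is about (-9.6, -1.4, 52) mm. q5 is small, so I'll go slowly.

```bash
python3 -m creep '[{"slide":[-0.048,-0.007,0.12],"dr":[0,-0.002,0],"fingers":-1},{"slide":[-0.048,-0.007,0.12],"dr":[0,-0.002,0],"fingers":-1},{"slide":[-0.048,-0.007,0.12],"dr":[0,0,0],"fingers":-1},{"slide":[-0.048,-0.007,0.12],"dr":[0,0,0],"fingers":-1},{"slide":[0,0,0],"dr":[0,0,0],"fingers":-1}]'
cat > k.py <<'E'
from g import *
tip=np.array([35.9,-28.0,63.3])/1000;zt=np.array([np.sin(np.radians(33.5)),0,-np.cos(np.radians(33.5))])
to(c+Rr.apply(tip-zt*.078),frame(-3.3,33.5))
E
python3 k.py
```

```text
time_s: 7.8
ee_pos: [0.4922, -0.161, 0.1524]
eef_rot: [2.99, -0.085, 0.904]
contact_force: [-1.1, -0.5, 0.6]
opening: 0.998
grip_force: 0.0
pos [ 0.4922 -0.161   0.1524] t 7.8 q [-0.44  0.25  2.24  1.13  0.23  0.12]
shift mm [ 0.5  0.  29.2] share [0.01  0.001 0.585] turn deg [-0.01 -0.15  0.03] turn shares [-0.0001 -0.0017  0.0003]
```

```bash
python3 -m creep '[{"slide":[0.005,0,0.115],"dr":[0,0,0],"fingers":-1},{"slide":[0,0,0.115],"dr":[0,0,0],"fingers":-1},{"slide":[0,0,0.115],"dr":[0,0,0],"fingers":-1},{"slide":[0,0,0.115],"dr":[0,0,0],"fingers":-1},{"slide":[0,0,0.11],"dr":[0,0,0],"fingers":-1},{"slide":[0,0,0],"dr":[0,0,0],"fingers":-1}]'; python3 k.py
```

```text
time_s: 8.4
ee_pos: [0.5081, -0.1621, 0.1286]
eef_rot: [2.99, -0.086, 0.904]
contact_force: [0.0, 0.1, 0.3]
opening: 0.999
grip_force: 0.0
pos [ 0.5081 -0.1621  0.1286] t 8.4 q [-0.43  0.32  2.23  1.39  0.21 -0.13]
shift mm [ 0.4 -0.   0.5] share [ 0.008 -0.001  0.011] turn deg [-0.   -0.15  0.  ] turn shares [-0.     -0.0016  0.    ]
```

```bash
python3 -m creep '[{"slide":[0,0,0],"dr":[0,0,0],"fingers":1},{"slide":[0,0,0],"dr":[0,0,0],"fingers":1},{"slide":[0,0,0],"dr":[0,0,0],"fingers":1},{"slide":[0,0,0],"dr":[0,0,0],"fingers":1},{"slide":[0,0,0],"dr":[0,0,0],"fingers":1},{"slide":[0,0,0],"dr":[0,0,0],"fingers":1},{"slide":[0,0,0],"dr":[0,0,0],"fingers":1}]'; python3 k.py
```

```text
time_s: 9.1
ee_pos: [0.507, -0.1618, 0.1273]
eef_rot: [2.991, -0.087, 0.9]
contact_force: [-0.5, 0.1, 1.2]
opening: 0.477
grip_force: 30.0
pos [ 0.507  -0.1618  0.1273] t 9.1 q [-0.43  0.32  2.23  1.39  0.2  -0.13]
shift mm [2.1 0.1 0.1] share [0.042 0.002 0.002] turn deg [ 0.    0.   -0.04] turn shares [ 0.      0.     -0.0004]
```

```bash
python3 -m creep '[{"slide":[0.044,0,-0.067],"dr":[0,0,0],"fingers":1},{"slide":[0.088,0,-0.133],"dr":[0,0,0],"fingers":1},{"slide":[0.088,0,-0.133],"dr":[0,0,0],"fingers":1},{"slide":[0.088,0,-0.133],"dr":[0,0,0],"fingers":1},{"slide":[0.11,0,-0.167],"dr":[0,0,0],"fingers":1},{"slide":[0.11,0,-0.167],"dr":[0,0,0],"fingers":1},{"slide":[0.11,0,-0.167],"dr":[0,0,0],"fingers":1},{"slide":[0.11,0,-0.167],"dr":[0,0,0],"fingers":1},{"slide":[0.11,0,-0.167],"dr":[0,0,0],"fingers":1},{"slide":[0.11,0,-0.167],"dr":[0,0,0],"fingers":1},{"slide":[0.11,0,-0.167],"dr":[0,0,0],"fingers":1},{"slide":[0,0,0],"dr":[0,0,0],"fingers":1}]'
python3 k.py
python3 - <<'E'
from h import *
p,d=snap('scene');cv2.imwrite('pics/s2.png',p)
E
```

```text
time_s: 10.3
ee_pos: [0.507, -0.162, 0.2261]
eef_rot: [2.99, -0.086, 0.902]
contact_force: [0.3, -0.9, -1.8]
opening: 0.478
grip_force: 30.0
pos [ 0.507  -0.162   0.2261] t 10.3 q [-0.43  0.15  2.11  0.57  0.38  0.73]
shift mm [-52.6  -0.1  82.4] share [-1.052 -0.002  1.647] turn deg [ 0.03 -0.08  0.01] turn shares [ 0.0003 -0.0009  0.0001]
```

View pics/s2.png

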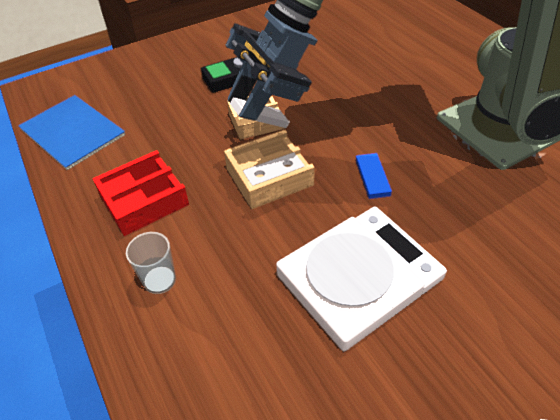

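The bar is held in the gripper at (255,108), and the drilled bar remains in its pocket at (275,165). Next I level it and carry it over.

```bash
python3 -m creep '[{"slide":[0,0,0],"dr":[0,-0.062,0],"fingers":1},{"slide":[0,0,0],"dr":[0,-0.062,0],"fingers":1},{"slide":[0,0,0],"dr":[0,-0.062,0],"fingers":1},{"slide":[0,0,0],"dr":[0,-0.062,0],"fingers":1},{"slide":[0,0,0],"dr":[0,-0.062,0],"fingers":1},{"slide":[0,0,0],"dr":[0,-0.062,0],"fingers":1},{"slide":[0,0,0],"dr":[0,0,0],"fingers":1}]'
python3 -m creep '[{"slide":[0.04,-0.3,0],"dr":[0,0,0],"fingers":1},{"slide":[0.09,-0.6,0],"dr":[0,0,0],"fingers":1},{"slide":[0.09,-0.6,0],"dr":[0,0,0],"fingers":1},{"slide":[0.09,-0.6,0],"dr":[0,0,0],"fingers":1},{"slide":[0.09,-0.6,0],"dr":[0,0,0],"fingers":1},{"slide":[0.09,-0.6,0],"dr":[0,0,0],"fingers":1},{"slide":[0.09,-0.6,0],"dr":[0,0,0],"fingers":1},{"slide":[0.09,-0.6,0],"dr":[0,0,0],"fingers":1},{"slide":[0.09,-0.6,0],"dr":[0,0,0],"fingers":1},{"slide":[0.09,-0.6,0],"dr":[0,0,0],"fingers":1},{"slide":[0.09,-0.6,0],"dr":[0,0,0],"fingers":1},{"slide":[0.04,-0.2,0],"dr":[0,0,0],"fingers":1}]'
python3 - <<'E'
from h import *
for n in('scene','top','wrist'):p,d=snap(n);cv2.imwrite(f'pics/{n}3.png',p)
o=readout.get_obs();M=R.from_rotvec(o['eef_rot'])
for n in('scene','top','wrist'):
    v,u=np.mgrid[0:420,0:560];uv=np.c_[u.ravel(),v.ravel()];P=pt(n,uv);ok=load(n)['d'].ravel()>0
    B=M.inv().apply(P-o['ee_pos'])*1000
    m=ok&(B[:,0]<-20)&(B[:,0]>-115)&(abs(B[:,1])<25)&(B[:,2]>40)&(B[:,2]<110)&(P[:,2]>.075)
    print(n,m.sum())
    if m.sum()>50:
        Q=B[m];print(Q.min(0).round(1),Q.max(0).round(1))
        for x in range(-95,-19,15):
            s=Q[abs(Q[:,0]-x)<7];
            if len(s):print(x,len(s),np.percentile(s[:,2],[5,50,95]).round(1),s[:,1].min().round(1),s[:,1].max().round(1))
to([.5744,.1595,.145],frame(-3.3))
E
```

```text
time_s: 11.05
ee_pos: [0.5085, -0.1618, 0.2239]
eef_rot: [-3.139, 0.089, 0.0]
contact_force: [0.0, 0.4, -2.0]
opening: 0.485
grip_force: 30.0
time_s: 12.25
ee_pos: [0.5737, 0.1629, 0.225]
eef_rot: [-3.138, 0.087, -0.002]
contact_force: [0.7, -0.5, -2.1]
opening: 0.479
grip_force: 30.0
scene 12
top 301
[-98.2   0.1  63.7] [-21.   20.5  83.9]
-95 29 [66.6 69.1 80.7] 13.0 20.5
-80 40 [65.6 68.5 79. ] 11.4 20.5
-65 50 [66.1 68.6 79.7] 9.6 20.1
-50 60 [65.9 68.1 78.4] 6.4 20.2
-35 73 [65.4 67.9 77.8] 2.0 20.3
-20 30 [64.6 67.1 76. ] 0.1 20.1
wrist 2603
[-51.7 -24.1  64.7] [-29.3  20.3  68.6]
-50 926 [65.7 66.6 67.6] -24.1 19.8
-35 1555 [65.5 66.4 67.3] -24.1 20.3
pos [0.5737 0.1599 0.225 ] t 12.4 q [ 0.25  0.4   1.62 -0.    1.12  1.88]
shift mm [ 0.8  0.4 80. ] share [0.016 0.007 1.6  ] turn deg [0.01 0.02 0.04] turn shares [0.0001 0.0002 0.0005]
```

View pics/scene3.png

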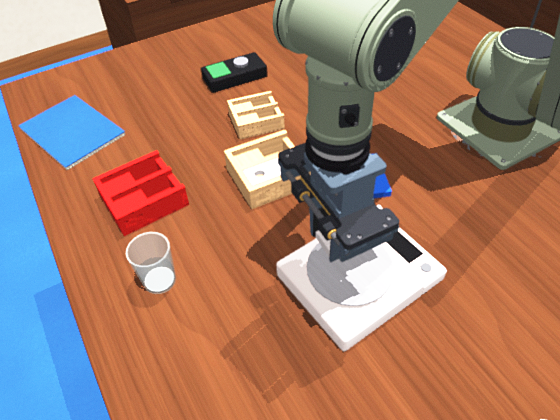

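The bar is held level over the pan (about (345,275)), sagging about 1–1.5° at its far end. I'll trim that and lower.

```bash
python3 -m creep '[{"slide":[0.01,0.03,0.2],"dr":[0,-0.012,0],"fingers":1},{"slide":[0,0,0.4],"dr":[0,0,0],"fingers":1},{"slide":[0,0,0.4],"dr":[0,0,0],"fingers":1},{"slide":[0,0,0.3],"dr":[0,0,0],"fingers":1},{"slide":[0,0,0.16],"dr":[0,0,0],"fingers":1},{"slide":[0,0,0.06],"dr":[0,0,0],"fingers":1},{"slide":[0,0,0],"dr":[0,0,0],"fingers":1},{"slide":[0,0,0],"dr":[0,0,0],"fingers":1}]'
python3 -m creep '[{"slide":[0,0,0.02],"dr":[0,0,0],"fingers":1},{"slide":[0,0,0.02],"dr":[0,0,0],"fingers":1},{"slide":[0,0,0.02],"dr":[0,0,0],"fingers":1},{"slide":[0,0,0],"dr":[0,0,0],"fingers":1}]'
```

```text
time_s: 13.2
ee_pos: [0.5743, 0.1581, 0.1501]
eef_rot: [-3.139, 0.092, 0.027]
contact_force: [1.1, 0.1, -1.9]
opening: 0.479
grip_force: 30.0
time_s: 13.6
ee_pos: [0.5737, 0.1583, 0.1463]
eef_rot: [-3.139, 0.091, 0.029]
contact_force: [0.5, 0.1, -2.7]
opening: 0.476
grip_force: 30.0
```

```bash
python3 -m creep '[{"slide":[0,0,0.03],"dr":[0,0,0],"fingers":1},{"slide":[0,0,0.03],"dr":[0,0,0],"fingers":1},{"slide":[0,0,0],"dr":[0,0,0],"fingers":1}]'
python3 -m creep '[{"slide":[0,0,0.02],"dr":[0,0,0],"fingers":1},{"slide":[0,0,0],"dr":[0,0,0],"fingers":1}]'
python3 -m creep '[{"slide":[0,0,0.02],"dr":[0,0,0],"fingers":1},{"slide":[0,0,0],"dr":[0,0,0],"fingers":1}]'
```

```text
time_s: 13.9
ee_pos: [0.5735, 0.1583, 0.143]
eef_rot: [-3.139, 0.091, 0.03]
contact_force: [-0.2, -0.8, -2.8]
opening: 0.482
grip_force: 30.0
time_s: 14.1
ee_pos: [0.5736, 0.1583, 0.1422]
eef_rot: [-3.139, 0.091, 0.029]
contact_force: [0.3, -0.2, -1.6]
opening: 0.482
grip_force: 30.0
time_s: 14.3
ee_pos: [0.5736, 0.1583, 0.1412]
eef_rot: [-3.139, 0.091, 0.029]
contact_force: [0.2, 0.6, -3.1]
opening: 0.479
grip_force: 30.0
```

```bash
python3 -m creep '[{"slide":[0,0,0.02],"dr":[0,0,0],"fingers":1},{"slide":[0,0,0],"dr":[0,0,0],"fingers":1},{"slide":[0,0,0],"dr":[0,0,0],"fingers":1}]'
python3 -m creep '[{"slide":[0,0,0.01],"dr":[0,0,0],"fingers":1},{"slide":[0,0,0],"dr":[0,0,0],"fingers":1}]'
python3 -m creep '[{"slide":[0,0,0.01],"dr":[0,0,0],"fingers":1},{"slide":[0,0,0],"dr":[0,0,0],"fingers":1}]'
```

```text
time_s: 14.6
ee_pos: [0.5737, 0.1583, 0.1403]
eef_rot: [-3.139, 0.091, 0.029]
contact_force: [-0.8, 0.0, -3.1]
opening: 0.48
grip_force: 30.0
time_s: 14.8
ee_pos: [0.5736, 0.1583, 0.1398]
eef_rot: [-3.139, 0.091, 0.029]
contact_force: [0.2, -0.5, -1.8]
opening: 0.479
grip_force: 30.0
time_s: 15.0
ee_pos: [0.5736, 0.1583, 0.1393]
eef_rot: [-3.139, 0.091, 0.029]
contact_force: [-0.0, 0.1, -2.6]
opening: 0.481
grip_force: 30.0
```

```bash
for i in 1; do python3 -m creep '[{"slide":[0,0,0.01],"dr":[0,0,0],"fingers":1},{"slide":[0,0,0],"dr":[0,0,0],"fingers":1}]'
python3 -m creep '[{"slide":[0,0,0.01],"dr":[0,0,0],"fingers":1},{"slide":[0,0,0],"dr":[0,0,0],"fingers":1}]'; done
python3 - <<'E'
from h import *
p,d=snap('scene');cv2.imwrite('pics/s4.png',cv2.resize(p[190:350,260:460],None,fx=4,fy=3.75*4/3.75*.9))
print(readout.get_obs()['contact_force'],readout.get_obs()['wrist_torque'])
E
```

```text
time_s: 15.2
ee_pos: [0.5737, 0.1583, 0.139]
eef_rot: [-3.139, 0.091, 0.029]
contact_force: [-0.3, -0.4, -0.5]
opening: 0.479
grip_force: 30.0
time_s: 15.4
ee_pos: [0.5737, 0.1583, 0.139]
eef_rot: [-3.139, 0.091, 0.028]
contact_force: [-2.5, -0.8, 3.8]
opening: 0.478
grip_force: 30.0
[-2.22410997 -1.30937456  4.83571849] [-0.00552723  0.21111896  0.01444644]
```

View pics/s4.png

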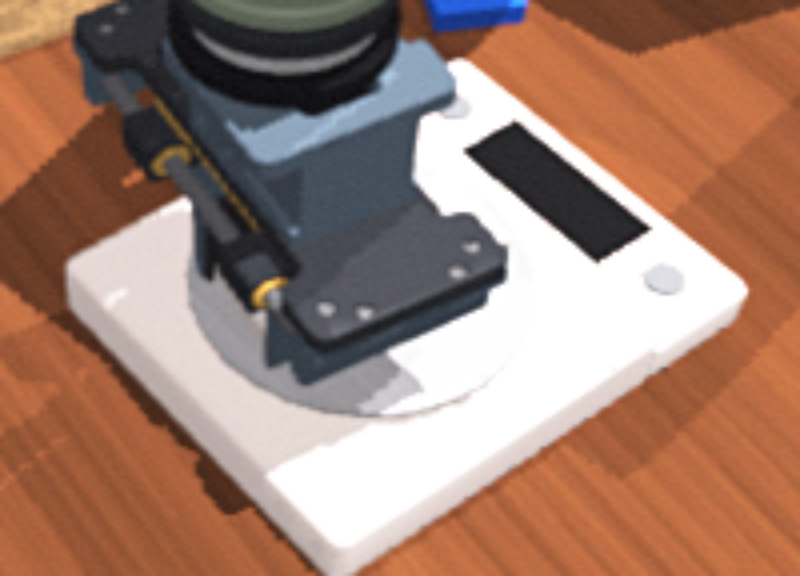

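Contact is made (+6 N change), with the bar resting on the pan under the gripper at about (330,340). Release and back off.

```bash
python3 -m creep '[{"slide":[0,0,0],"dr":[0,0,0],"fingers":0.0},{"slide":[0,0,0],"dr":[0,0,0],"fingers":-0.1},{"slide":[0,0,0],"dr":[0,0,0],"fingers":-0.3},{"slide":[0,0,0],"dr":[0,0,0],"fingers":-0.5},{"slide":[0,0,0],"dr":[0,0,0],"fingers":-0.5}]'
python3 -m creep '[{"slide":[0,0,-0.05],"dr":[0,0,0],"fingers":-0.5},{"slide":[0,0,-0.2],"dr":[0,0,0],"fingers":-0.5},{"slide":[0,0,-0.6],"dr":[0,0,0],"fingers":-0.5},{"slide":[0,0,-0.8],"dr":[0,0,0],"fingers":-0.5},{"slide":[0,0,-0.8],"dr":[0,0,0],"fingers":-0.5},{"slide":[0.6,0,-0.6],"dr":[0,0,0],"fingers":-0.5},{"slide":[0.6,0,0],"dr":[0,0,0],"fingers":-0.5},{"slide":[0,0,0],"dr":[0,0,0],"fingers":-0.5}]'
python3 - <<'E'
from h import *
p,d=snap('scene');cv2.imwrite('pics/s5.png',p);p,d=snap('top')
v,u=np.mgrid[0:420,0:560];uv=np.c_[u.ravel(),v.ravel()]
for n in('scene','top'):
    P=pt(n,uv);m=(abs(P[:,2]-.072)<.006)&(np.hypot(P[:,0]-.5315,P[:,1]-.162)<.075)
    if m.sum()>20:print(n,m.sum(),cv2.minAreaRect(P[m][:,:2].astype(np.float32)),np.linalg.lstsq(np.c_[P[m][:,:2],np.ones(m.sum())],P[m][:,2],rcond=None)[0])
E
```

```text
time_s: 15.95
ee_pos: [0.5736, 0.1583, 0.1382]
eef_rot: [-3.139, 0.091, 0.029]
contact_force: [-0.8, -0.3, -0.4]
opening: 0.745
grip_force: 0.0
time_s: 16.75
ee_pos: [0.6393, 0.1543, 0.2913]
eef_rot: [-3.139, 0.093, 0.021]
contact_force: [-0.1, -0.6, -0.6]
opening: 0.749
grip_force: 0.0
scene 1694 ((0.5303764939308167, 0.16002488136291504), (0.04546884074807167, 0.11122555285692215), 87.11822509765625) [-0.00316874  0.00594922  0.07279158]
top 976 ((0.5301042199134827, 0.16012389957904816), (0.04543217271566391, 0.11302696913480759), 86.7441177368164) [0.00445355 0.00487028 0.06829467]
```

View pics/s5.png

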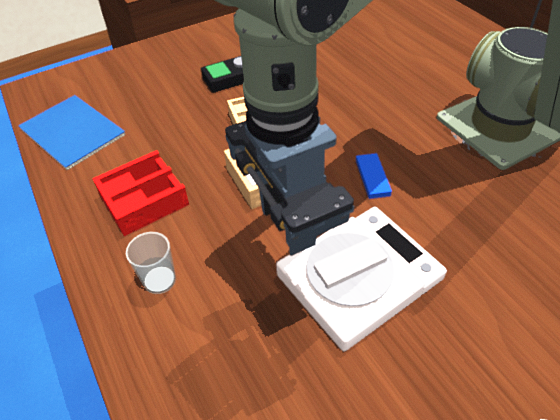

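The bar lies flat on the pan at (350,263), about 2 mm from the middle. The gripper is clear of it.

```bash
python3 -c "
from workcell import ticket;print(ticket.sign_off())"
```

```text
the job is handed in; nothing more can be done
None
```

The plain bar was tipped, gripped and set down flat about 2 mm off the pan's middle; the drilled bar was still in its pocket when last seen before the release, and the job was handed in at about 17 s on the robot's clock.

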